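# Lids onto the parts tins that can close

### The job

Close the parts tins: take lids by their grip bars from the sloped rack and set each on the tin of its own shape, pushed home flat on the rim. The tin with the bolt sticking up cannot be closed: leave it open with the bolt standing in it, and leave its lid lying where it is on the rack. Leave the tins standing where they are with their parts inside, and do not disturb the other things on the bench.

Things in the scene. Friction and masses are not known exactly. Their poses are not given: they have to be found in the camera images.
- tin_round: open bare-metal parts tin, round, 84 mm in diameter outside, 55 mm tall, walls 3 mm, standing loose on the bench. Origin: centre of its underside; z up, x and y along its sides. About 0.35 kg.
- tin_square: open bare-metal parts tin, square, 84 x 84 mm outside, 55 mm tall, walls 3 mm, standing loose on the bench. Origin: centre of its underside; z up, x and y along its sides. About 0.35 kg.
- tin_oblong: open bare-metal parts tin, oblong, 84 mm (along its x) x 60 mm (along its y) outside, 55 mm tall, walls 3 mm, standing loose on the bench. Origin: centre of its underside; z up, x and y along its sides. About 0.35 kg.
- lid_round: lid of the round tin: round, flange 86, step 72 mm in diameter. Upward: step 10 mm deep (lowest 5 mm 4 mm narrower) that enters the tin, 4 mm flange for the rim, grip bar 34 (x) x 12 (y) mm, 14 to 38 mm above the origin. Origin: centre of the step's underside; z out through the bar, at first leaning 30 degrees away from the robot, x down the slope. Seated, 45 mm above the tin's origin.
- lid_square: lid of the square tin: square, flange 86 x 86 mm, step 72 x 72 mm. Upward: step 10 mm deep (lowest 5 mm 4 mm narrower) that enters the tin, 4 mm flange for the rim, grip bar 34 (x) x 12 (y) mm, 14 to 38 mm above the origin. Origin: centre of the step's underside; z out through the bar, at first leaning 30 degrees away from the robot, x down the slope. Seated, 45 mm above the tin's origin.
- lid_oblong: lid of the oblong tin: oblong, flange 86 (x) x 62 (y), step 72 x 48 mm. Upward: step 10 mm deep (lowest 5 mm 4 mm narrower) that enters the tin, 4 mm flange for the rim, grip bar 34 (x) x 12 (y) mm, 14 to 38 mm above the origin. Origin: centre of the step's underside; z out through the bar, at first leaning 30 degrees away from the robot, x down the slope. Seated, 45 mm above the tin's origin.
- nut: dark steel hexagon nut, about 36 mm across, 16 mm high, lying in one of the tins. Origin: centre of its underside.
- bearing: steel bearing ring, 40 mm outside, 12 mm high, lying in one of the tins. Origin: centre of its underside.
- bolt: dark steel bolt, 100 mm long, standing on its 36 mm head in one of the tins, so that its 20 mm shank sticks out about 49 mm above the rim. Origin: centre of the underside of the head; z along the shank, up.
- rack: fixed plywood rack, 370 mm long (y), its 130 mm face sloping 30 degrees from level and looking up and away from the robot, upper (near) edge 88 mm high, with a ledge (14 mm proud) along the lower (far) edge. The three lids lie side by side on it, about 120 mm apart, in any order. Origin: on the bench under the middle of the face; x away from the robot.
- tape: bystander: black roll of tape, 60 mm across, 18 mm high. Origin: centre of its underside.
- socket: bystander: steel wrench socket, 28 mm across, 32 mm high, standing among the tins. Origin: centre of its underside.
- screwdriver: bystander: screwdriver lying on the bench to the robot's right. Origin under its middle, x to its tip.
- wrench: bystander: steel wrench lying on the bench to the robot's left. Origin under its middle, x along it.
- glue: bystander: black glue bottle, 48 mm across, 120 mm high. Origin: centre of its underside.

How it is judged:
By the outcome, as a careful person would: the job done as asked, in the order asked, and still so for the second after the job is handed in, with the robot touching nothing.
It also fails if it takes over 67 s, if anything falls off the work surface, if the arm or the gripper's body presses on something with over 40 N, if the wrist force passes 120 N, or if a joint passes its speed limit or range.

### The arm

A 7-joint arm with a two-finger parallel gripper is mounted at the origin on the work surface. World frame = base frame: x ahead of the robot, y to its left, z up, the work surface at z = 0. Lengths are in m, angles in degrees, forces in N, time in s.
With the tool pointing down it reaches from about 0.4 to 0.85 m from the base axis. Payload 4.4 kg.
Tool frame: the origin (TCP) lies on the centre line of the jaws, within the pads' length; the fingertips stand r.nose_length ahead of it and the grasp point (between the pads) lies 8 mm behind it (r.nose_length is the distance from the TCP to the fingertips, in m); z points along the fingers, y is the direction in which the jaws open and shut (so a half turn about z gives the same grasp; the last joint's range is limited). The gripper opens to 94 mm and grips with 3 to 60 N. Pads are 16 mm wide; open, the fingers measure 119 mm over their backs; the gripper's body (75 mm by 177 mm) begins 78 mm behind the grasp point.
Start: joints at [-80.89, 36.005, 2.206, 86.941, -1.547, 57.084, -1.146], TCP at [0.145, 0.634, 0.216] pointing down, gripper open.
Joint ranges: [-175.42, 175.42], [-21.48, 121.26], [-71.46, 75.88], [10.55, 141.38], [-63.04, 243.04], [13.31, 113.54], [-168.57, 168.57]. Speed limits (degrees/s): [147.25, 147.25, 180, 180, 180, 180, 180].

### API

Orientations are given as [roll, pitch, yaw] about the fixed x, y, z axes, in that order (R = Rz(yaw) Ry(pitch) Rx(roll)).
In Python, from cell import r, cams, job, models gives the robot as it stands.
- The arm moves only by the shell command python3 -m inch 'ROWS' [FORCE]. ROWS is JSON, a list of rows, each a list of 3 entries, a list of its own where there are three numbers: the shift along the world's x, y, z in mm, then the turn, a rotation vector about the world's x, y, z in rad, then the finger opening in mm, from 0 to 94. In form: [[[dx, dy, dz], [ax, ay, az], fingers], ...]. A call has 1 to 12 rows; each row is the pose to reach, as a shift and turn from the pose commanded when the call began; what a row does not reach only later rows make up. A row lasts 1/12 s, in which the tool goes at most 41.7 mm and 7.16 degrees, less where a joint would pass 70% of its speed; a pose out of reach is approached as far as the arm can. A call with a gripper value outside its range is refused whole. The fingers move at their own pace and stop on an object; FORCE is the grip in N (left out, the last holds). Time passes only in rows, so rows that repeat a pose let the fingers close. It gives the time, the measured TCP pose, the force and the opening at its end, in the units of the state.
- r.get_obs(): the state, without advancing time (a new reading comes with each control period).
- cams.read_camera(name): name is "side" or "top"; returns the picture (480x640x3 uint8, red, green, blue); there is no depth.
- cams.get_calibration(name): a dict with "K" (3x3 intrinsics, pixels), "k1" (the pictures are not rectified: a ray, as slopes to the right and down, at radius r is drawn at 1 + k1 r^2 times it, then the intrinsics apply), "R" (3x3) and "t" (3): a world point X has camera coordinates R X + t. Camera axes: x right, y down, z forward; pixel columns grow to the right and rows downward; lengths in m; the calibration is good to about 2 mm. A picture is of the moment at which its call begins. get_calibration takes no time and is no camera call.
- job.hand_in(): hands the job in, once; it reports no verdict.
Trained networks look in the newest picture that a camera, given by its name, has taken for a name from the list of things; names that differ only in an ending like _2 or _b are one class to them, and where a whole thing is asked for, a point or a joint stands for the part that bears it (a point fixed in the world has none). Each returns a list of dicts, best first, with "p" (0 to 1); they miss things now and then, are a little off and sometimes report something else, mostly with a low value. They report only what shows in the picture. A call takes as long as a camera call.
- models.regions_of(camera, name): "mask" (480x640 bool, what is visible of it) and "extent" ([left, top, width, height] in pixels, round what is visible of it).
- models.mark_of(camera, name): "centre" ([column, row] in pixels: a listed point, or the origin of a listed thing).
The state is a dict: "clock": time; "q": joint angles; "joint_velocities": joint speeds; "joint_torque": joint torques, N m; "tool_pos": TCP position; "orientation": TCP orientation; "ft_force": force on the tool from outside, world axes, zero at the start; "moment": the same for the moment, N m; "finger_gap": finger opening in m.
Only numpy, scipy, OpenCV 4.12 (cv2) and the standard library are available. Lean on these libraries where they do the work, as an engineer would, in place of code of your own. Each camera call takes 0.05 s, during which the arm holds its last target.

## Working session

There is one attempt and no reset: what is moved stays moved. The work goes in short steps, Python scripts to look and compute and a shell command to move; the robot and the scene stay as the last step left them, time stands still between calls to the robot, and variables do not carry over. Pictures are saved under pics/ and viewed, and the job is handed in when it is done.

```bash
ls; mkdir -p pics
python3 - <<'E'
from cell import r,cams,job,models
import cv2
print(r.get_obs(), r.nose_length)
for n in("side","top"):
    c=cams.get_calibration(n);print(n,c)
    cv2.imwrite(f"pics/{n}0.png",cams.read_camera(n)[:,:,::-1])
E
```

```text
pics
{'clock': 0.0, 'q': array([-80.89133291,  36.05607597,   2.20031629,  86.9952653 ,
        -1.54614966,  57.08397794,  -1.14715519]), 'joint_velocities': array([ 0.05040918,  0.02990551, -0.00497034,  0.0720273 , -0.02170434,
        0.01653084, -0.02286835]), 'joint_torque': array([ 7.07447580e-04, -5.49740195e+01,  1.14372063e+00, -1.86634648e+01,
       -5.21876744e-02,  2.38585199e-02,  1.56570977e-04]), 'tool_pos': array([0.14468736, 0.63303361, 0.21558962]), 'orientation': array([-1.79894290e+02,  6.19149436e-04,  1.67122322e+02]), 'ft_force': array([ 0.35929703,  1.23689479, -0.10648187]), 'moment': array([-0.02648615,  0.01417843,  0.00948672]), 'finger_gap': 0.09412225605301068} 0.011
side {'K': array([[478.66551949,   0.        , 320.2971005 ],
       [  0.        , 478.66551949, 237.32746635],
       [  0.        ,   0.        ,   1.        ]]), 'k1': 0.03940560818795373, 'R': array([[ 0.98939284, -0.14522497,  0.00339298],
       [-0.08464664, -0.59535047, -0.79899485],
       [ 0.11805402,  0.79023258, -0.6013283 ]]), 't': array([-0.52496285,  0.0893012 ,  0.99175799])}
top {'K': array([[565.02745443,   0.        , 307.18678857],
       [  0.        , 565.02745443, 246.49407023],
       [  0.        ,   0.        ,   1.        ]]), 'k1': 0.031243194333309406, 'R': array([[-0.01954979, -0.99980795,  0.00136846],
       [-0.97443392,  0.01874719, -0.22389076],
       [ 0.22382211, -0.00571049, -0.97461328]]), 't': array([-0.00471836,  0.55266446,  1.39482412])}
```

View pics/side0.png

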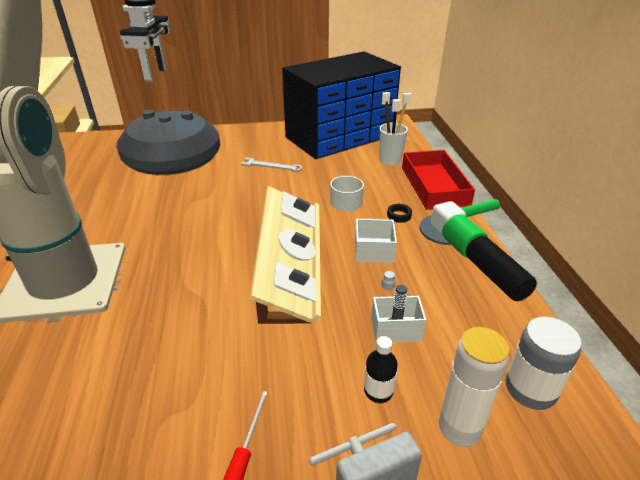

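View pics/top0.png

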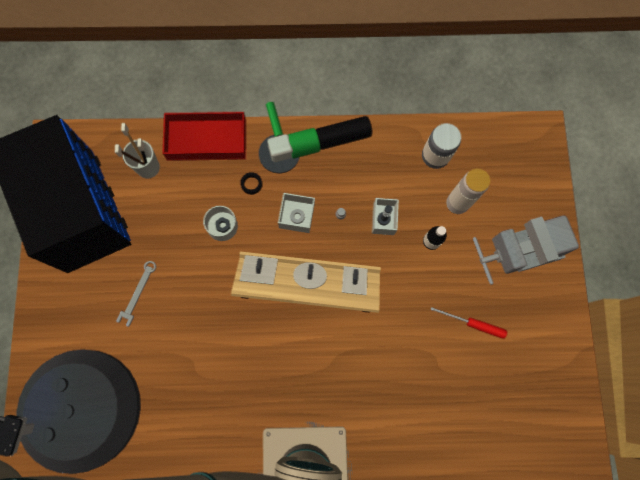

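```bash
cat > h.py <<'E'
import numpy as np,cv2
from cell import r,cams,job,models
from scipy.optimize import least_squares
C={n:cams.get_calibration(n) for n in("side","top")}
def proj(n,X):
    c=C[n];X=np.atleast_2d(X);p=X@np.array(c["R"]).T+c["t"]
    s=p[:,:2]/p[:,2:];s=s*(1+c["k1"]*(s**2).sum(1,keepdims=True))
    return s@np.diag([c["K"][0][0],c["K"][1][1]])+[c["K"][0][2],c["K"][1][2]]
def tri(obs): # {cam:[u,v]}
    f=lambda X:np.concatenate([(proj(n,X)[0]-uv) for n,uv in obs.items()])
    s=least_squares(f,[.5,0,.05]);return s.x,np.abs(s.fun).max()
def plane(n,uv,z):
    return least_squares(lambda q:proj(n,[q[0],q[1],z])[0]-uv,[.5,0]).x
E
python3 - <<'E'
from h import *
import pickle
for n in C: cams.read_camera(n)
S={}
for t in ["tin_round","tin_square","tin_oblong","lid_round","lid_square","lid_oblong","bolt","nut","bearing","rack","tape","socket","glue"]:
    o={}
    for n in C:
        m=models.mark_of(n,t)
        if m:o[n]=np.array(m[0]["centre"]);print(t,n,[(np.round(q["centre"],1).tolist(),round(q["p"],2)) for q in m[:3]])
    if len(o)==2:
        x,e=tri(o);print("   ",np.round(x*1000,1),round(e,2))
    for n in C:
        g=models.regions_of(n,t)
        if g:S[t,n]=g[0]["mask"];print("   mask",n,g[0]["extent"],round(g[0]["p"],2))
pickle.dump(S,open("S.pkl","wb"))
for n in("side","top"):
    im=cams.read_camera(n)[:,:,::-1]
    np.save(n+".npy",im)
    cr=im[170:350,230:440] if n=="side" else im[180:320,190:410]
    cv2.imwrite(f"pics/{n}1.png",cv2.resize(cr,None,fx=3.3,fy=3.3,interpolation=cv2.INTER_CUBIC))
E
```

```text
tin_round side [([349.0, 204.8], 0.7)]
tin_round top [([223.9, 223.2], 0.79), ([357.7, 283.8], 0.5)]
    [637.2 210.1  -6.9] 0.31
   mask side [330.1, 178.6, 31.2, 32.6] 0.7
   mask top [203.8, 206.0, 34.9, 31.8] 0.89
tin_square side [([372.2, 249.4], 0.8)]
tin_square top [([297.4, 215.8], 0.59)]
    [650.8   9.3   2.4] 0.63
   mask side [353.1, 218.2, 46.1, 44.8] 0.93
   mask top [280.5, 195.0, 36.6, 39.0] 0.74
tin_oblong side [([346.5, 205.1], 0.73), ([394.6, 325.3], 0.62), ([398.1, 328.6], 0.44)]
tin_oblong top [([383.4, 218.2], 0.76)]
    [ 552.3 -185.7  258. ] 7.47
   mask side [371.9, 297.3, 53.5, 42.5] 0.79
   mask top [373.0, 197.1, 23.3, 37.6] 0.6
lid_round side [([295.4, 248.1], 0.68)]
lid_round top [([311.4, 280.5], 0.73)]
    [470.9 -24.3  50.8] 2.09
   mask side [280.0, 229.1, 34.4, 31.9] 0.92
   mask top [292.5, 263.2, 32.1, 20.7] 0.78
lid_square side [([296.0, 214.9], 0.59)]
lid_square top [([259.9, 272.2], 0.92)]
    [490.  107.9  44.6] 0.3
   mask side [279.8, 191.0, 35.2, 39.1] 0.86
   mask top [241.3, 256.7, 35.8, 28.2] 0.87
lid_oblong side [([293.4, 286.3], 0.78)]
[... 680 characters left out ...]
sk side [250.1, 187.0, 69.0, 135.2] 0.96
   mask top [231.5, 252.9, 148.6, 56.2] 0.58
tape side [([401.2, 218.4], 0.65)]
tape top [([251.1, 186.1], 0.65), ([259.8, 270.4], 0.63)]
    [750.4 136.2 -11.6] 1.92
   mask side [388.5, 206.7, 23.6, 16.2] 0.57
   mask top [240.5, 173.3, 23.2, 19.3] 0.54
socket side [([388.3, 284.7], 0.71)]
socket top [([339.0, 212.4], 0.53)]
    [ 658.5 -104.4   -1.9] 0.98
   mask side [381.3, 269.5, 15.5, 21.6] 0.8
   mask top [337.6, 207.9, 8.1, 9.4] 0.62
glue side [([377.9, 389.0], 0.75)]
glue top [([431.0, 243.5], 0.9), ([137.6, 292.3], 0.68)]
    [ 572.6 -349.2    2. ] 1.55
   mask side [360.7, 334.3, 37.4, 72.3] 0.71
   mask top [422.0, 228.2, 26.1, 20.3] 0.86
```

View pics/side1.png

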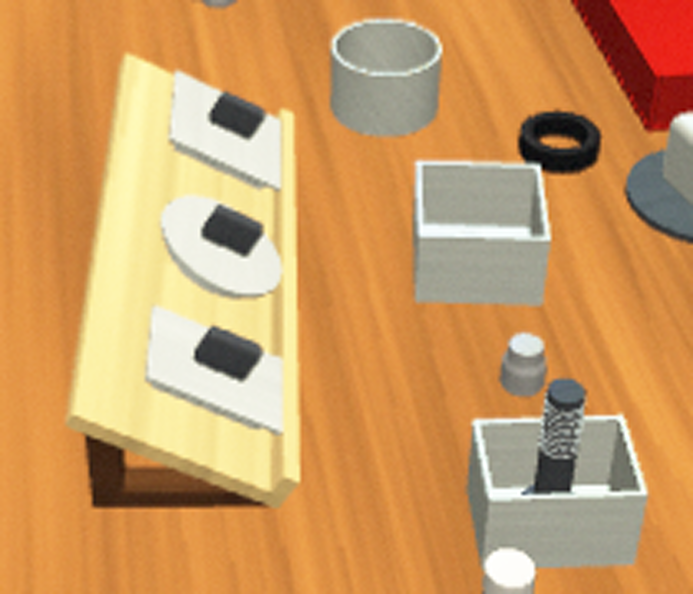

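View pics/top1.png

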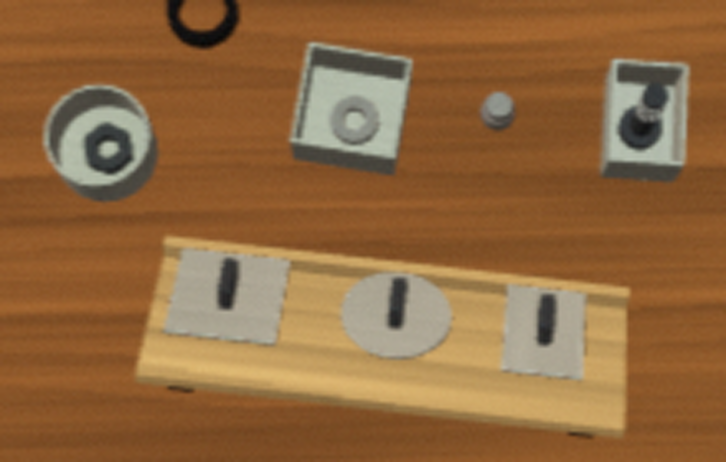

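```bash
cat > fit.py <<'E'
from h import *
import pickle
S=pickle.load(open("S.pkl","rb"))
def rz(a):c,s=np.cos(a),np.sin(a);return np.array([[c,-s,0],[s,c,0],[0,0,1]])
def ry(a):c,s=np.cos(a),np.sin(a);return np.array([[c,0,s],[0,1,0],[-s,0,c]])
def ring(k,hx,hy):
    if k=="r":
        a=np.linspace(0,2*np.pi,60,endpoint=False);return np.c_[hx*np.cos(a),hx*np.sin(a)]
    return np.array([[hx,hy],[hx,-hy],[-hx,-hy],[-hx,hy]])
def body(rg,z0,z1):
    return np.r_[np.c_[rg,np.full(len(rg),z0)],np.c_[rg,np.full(len(rg),z1)]]
def hullpts(n,X,m=160):
    h=cv2.convexHull(proj(n,X).astype(np.float32))[:,0]
    h=np.r_[h,h[:1]];d=np.r_[0,np.cumsum(np.linalg.norm(np.diff(h,axis=0),axis=1))]
    s=np.linspace(0,d[-1],m,endpoint=False)
    return np.c_[np.interp(s,d,h[:,0]),np.interp(s,d,h[:,1])]
def sdf(mask):
    m=cv2.resize(mask.astype(np.uint8),None,fx=4,fy=4,interpolation=cv2.INTER_NEAREST)
    return (cv2.distanceTransform(m,cv2.DIST_L2,5)-cv2.distanceTransform(1-m,cv2.DIST_L2,5))/4
from scipy.ndimage import map_coordinates
def res(n,X,sd):
    h=hullpts(n,X);return map_coordinates(sd,[(h[:,1]+.5)*4-.5,(h[:,0]+.5)*4-.5],order=1)
def fit(parts,x0,pose):
    # parts: list of (cam, sd, local pts)
    f=lambda p:np.concatenate([res(n,pose(p,L),sd) for n,sd,L in parts])
    s=least_squares(f,x0,loss="soft_l1",f_scale=.5,diff_step=1e-4,x_scale=[.01,.01]+[.1]*(len(x0)-2))
    return s.x,np.sqrt(np.mean(s.fun**2))
E
cat > f1.py <<'E'
from fit import *
print(r.get_obs()["clock"])
tp=lambda p,L:L@rz(p[2]).T+[p[0],p[1],0]
for t,k,a,x0 in[("tin_round","r",.042,[.64,.21,0.]),("tin_square","s",.042,[.65,.01,-.1]),("tin_oblong","s",.042,[.64,-.225,-.1])]:
    L=body(ring(k,a,.03 if "obl" in t else a),0,.055)
    for cs in(["top"],["side"],["top","side"]):
        p,e=fit([(n,sdf(S[t,n]),L) for n in cs],x0,tp);print(t,cs,np.round(p[:2]*1000,1),round(np.degrees(p[2]),1),round(e,2))
# lids flange+dark bar
I={n:np.load(n+".npy") for n in C}
lp=lambda p,L:(L@ry(np.pi/6).T)@rz(p[2]).T+[p[0],p[1],p[3]]
for t,k,b,x0 in[("lid_square","s",.043,[.49,.108,-.1,.045]),("lid_round","r",.043,[.476,-.015,-.1,.045]),("lid_oblong","s",.031,[.46,-.13,-.1,.045])]:
    fl=body(ring(k,.043,b),.01,.014);bar=body(ring("s",.017,.006),.014,.038)
    P=[]
    for n in C:
        m=S[t,n].astype(np.uint8);hull=cv2.dilate(m,np.ones((5,5)))
        dark=((I[n].max(2)<110)&(hull>0))
        nn,lab,st,_=cv2.connectedComponentsWithStats(dark.astype(np.uint8))
        j=1+st[1:,4].argmax();print(t,n,"bar",st[j])
        P.append((n,sdf(lab==j),bar))
        P.append((n,sdf(cv2.morphologyEx(m|(lab==j).astype(np.uint8),cv2.MORPH_CLOSE,np.ones((5,5)))>0),np.r_[fl,bar]))
    for w,sel in[("bars",[0,2]),("all",[0,1,2,3])]:
        p,e=fit([P[i] for i in sel],x0,lp);print(t,w,np.round(p[[0,1,3]]*1000,1),round(np.degrees(p[2]),1),round(e,2))
# rack
P=[(n,sdf(S["rack",n]),None) for n in C]
rp=np.array([[sx*.065,sy*.185,0] for sx in(-1,1) for sy in(-1,1)])
E
python3 f1.py
```

```text
2.9
tin_round ['top'] [629.3 213.5] 0.5 0.49
tin_round ['side'] [629.5 212.6] 0.2 0.46
tin_round ['top', 'side'] [629.5 213.2] 0.2 0.49
tin_square ['top'] [653.7  11. ] -11.5 0.4
tin_square ['side'] [653.1  11.1] -9.3 0.47
tin_square ['top', 'side'] [653.3  10.9] -10.1 0.47
tin_oblong ['top'] [ 639.  -224.8] -5.5 0.57
tin_oblong ['side'] [ 638.6 -225.4] -6.0 1.56
tin_oblong ['top', 'side'] [ 638.7 -225.1] -6.0 1.17
lid_square side bar [294 198  16  14 136]
lid_square top bar [256 258   6  16  75]
lid_square bars [490.  110.5  48.5] -6.2 0.8
lid_square all [489.3 110.8  46.5] -7.4 0.83
lid_round side bar [291 232  18  15 165]
lid_round top bar [308 264   5  16  66]
lid_round bars [472.1 -19.8  48.6] -6.2 0.88
lid_round all [472.8 -19.2  47.5] -9.8 0.87
lid_oblong side bar [289 269  20  16 200]
lid_oblong top bar [353 269   5  16  72]
lid_oblong bars [ 457.1 -133.7   48. ] -5.8 0.94
lid_oblong all [ 456.9 -133.6   46.7] -7.8 0.83
```

```bash
cat > tgt.py <<'E'
from h import *
from scipy.spatial.transform import Rotation as Ro
def lidR(yaw,tilt): return Ro.from_euler("z",yaw,degrees=True)*Ro.from_euler("y",tilt,degrees=True)
F=Ro.from_matrix(np.array([[-1,0,0],[0,1,0],[0,0,-1.]])) # tool in lid frame
def go(name,org,yaw,tilt,h):
    o=r.get_obs();L=lidR(yaw,tilt);T=np.array(org)+L.apply([0,0,h])
    d=T-np.array(o["tool_pos"])*1000
    w=(L*F*Ro.from_euler("xyz",o["orientation"],degrees=True).inv()).as_rotvec()
    print(name,"T",np.round(T,1),"d",np.round(d,1),"w",np.round(w,3))
E
python3 - <<'E'
from tgt import *
go("pre",[489.5,110.7,47],-7.6,30,100)
go("grasp",[489.5,110.7,47],-7.6,30,28.5)
print(r.get_obs()["clock"])
E
```

```text
pre T [539.1 104.1 133.6] d [ 394.2 -529.6  -82.9] w [0.093 0.515 0.09 ]
grasp T [503.6 108.8  71.7] d [ 358.8 -524.8 -144.8] w [0.093 0.515 0.09 ]
2.9
```

```bash
python3 -m inch '[[[24,-33,0],[0,0,0],45],[[48,-66,0],[0,0,0],45],[[72,-99,0],[0,0,0],45],[[96,-132,0],[0,0,0],45],[[120,-165,0],[0.01,0.06,0.01],45],[[144,-198,0],[0.02,0.12,0.02],45],[[168,-231,0],[0.03,0.18,0.03],45],[[192,-264,0],[0.04,0.24,0.04],45],[[216,-297,0],[0.055,0.3,0.052],45],[[240,-330,0],[0.066,0.37,0.064],45],[[264,-363,0],[0.08,0.44,0.077],45],[[288,-396,0],[0.093,0.515,0.09],45]]' 40
python3 - <<'E'
from tgt import *
go("pre",[489.5,110.7,47],-7.6,30,100)
E
```

```text
clock: 3.9
tool_pos: [0.4342, 0.2358, 0.2173]
orientation: [179.9, -30.1, 172.5]
ft_force: [0.9, 0.9, -0.3]
finger_gap: 0.0448
pre T [539.1 104.1 133.6] d [ 104.9 -131.7  -83.7] w [-0.002 -0.001  0.   ]
```

```bash
python3 -m inch '[[[25,-32,-18],[0,0,0],45],[[50,-64,-36],[0,0,0],45],[[75,-95,-54],[0,0,0],45],[[95,-120,-72],[0,0,0],45],[[105,-132,-84],[0,0,0],45],[[105,-132,-84],[0,0,0],45]]'
python3 - <<'E'
from tgt import *
go("grasp",[489.5,110.7,47],-7.6,30,28.5)
go("half",[489.5,110.7,47],-7.6,30,52)
for n in("side","top"):
    im=cams.read_camera(n)[:,:,::-1]
    cr=im[100:340,200:440] if n=="side" else im[160:320,190:410]
    cv2.imwrite(f"pics/{n}2.png",cv2.resize(cr,None,fx=2.5,fy=2.5,interpolation=cv2.INTER_CUBIC))
E
```

```text
clock: 4.4
tool_pos: [0.5391, 0.0995, 0.1289]
orientation: [-179.6, -30.1, 171.8]
ft_force: [-0.4, -1.3, -0.2]
finger_gap: 0.0449
grasp T [503.6 108.8  71.7] d [-35.5   9.3 -57.2] w [ 0.006 -0.002  0.007]
half T [515.3 107.3  92. ] d [-23.8   7.8 -36.9] w [ 0.006 -0.002  0.007]
```

View pics/side2.png

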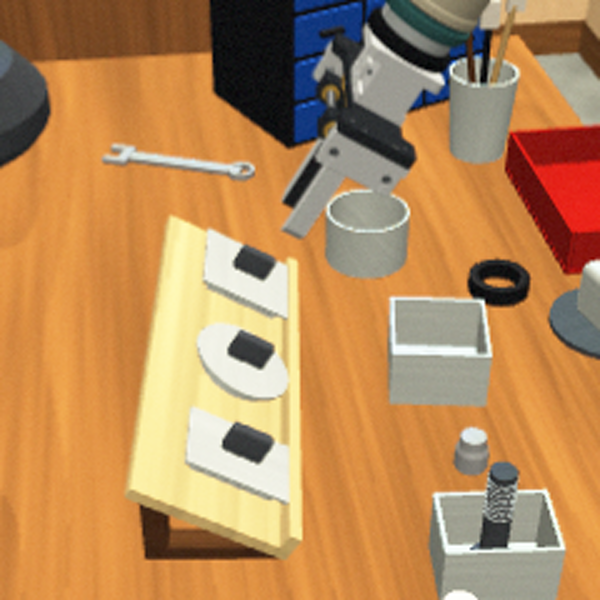

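Run:
```python
from tgt import *
go("half",[489.5,110.7,47],-7.6,30,52)
o=r.get_obs();Rt=Ro.from_euler("xyz",o["orientation"],degrees=True)
for s in(-1,1):
    X=o["tool_pos"]+Rt.apply([0,s*.0225,.011]);print([(n,np.round(proj(n,X)[0],1)) for n in C])
    u,v=proj("side",X)[0];print("crop",(u-200)*2.5,(v-100)*2.5);u,v=proj("top",X)[0];print("cropT",(u-190)*2.5,(v-160)*2.5)
```

```text
half T [515.3 107.3  92. ] d [-22.3   1.8 -39.9] w [-0.    -0.001  0.002]
[('side', array([314.2, 190.1])), ('top', array([267.1, 251.1]))]
crop 285.59392191496227 225.2789158811639
cropT 192.77245014587393 227.6571252892731
[('side', array([314.2, 179.7])), ('top', array([249., 249.]))]
crop 285.51991478435525 199.2555537582325
cropT 147.53806043938468 222.55222209385033
```

View pics/top2.png

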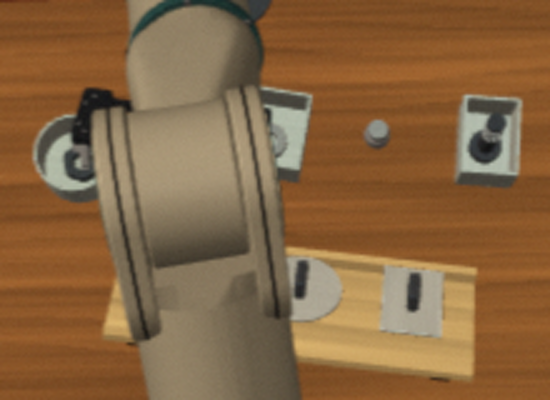

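```bash
python3 -m inch '[[[-11,1,-20],[0,0,0],45],[[-22,2,-40],[0,0,0],45],[[-26,2.5,-47],[0,0,0],45],[[-26,2.5,-47],[0,0,0],45],[[-26,2.5,-47],[0,0,0],45]]'
python3 - <<'E'
from tgt import *
go("grasp",[489.5,110.7,47],-7.6,30,28.5)
im=cams.read_camera("side")[:,:,::-1]
cv2.imwrite(f"pics/s3.png",cv2.resize(im[130:280,230:400],None,fx=4,fy=4,interpolation=cv2.INTER_CUBIC))
E
```

```text
clock: 4.92
tool_pos: [0.5121, 0.1094, 0.0865]
orientation: [179.9, -29.9, 172.5]
ft_force: [-0.7, -1.0, 0.3]
finger_gap: 0.0451
grasp T [503.6 108.8  71.7] d [ -8.5  -0.6 -14.8] w [-0.001  0.001 -0.002]
```

View pics/s3.png

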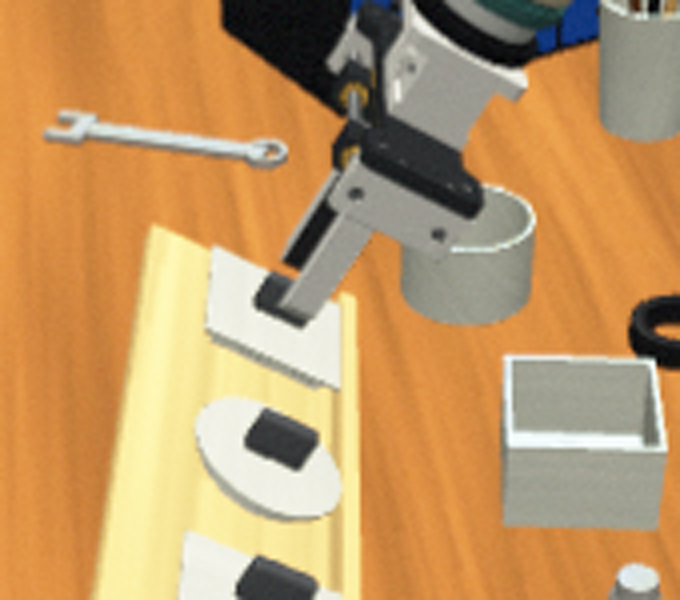

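```bash
python3 -m inch '[[[-3,-0.3,-5],[0,0,0],45],[[-6,-0.5,-10],[0,0,0],45],[[-8.5,-0.6,-14.8],[0,0,0],45],[[-8.5,-0.6,-14.8],[0,0,0],45]]'
python3 - <<'E'
from tgt import *
go("grasp",[489.5,110.7,47],-7.6,30,28.5)
E
```

```text
clock: 5.3
tool_pos: [0.5032, 0.1075, 0.0704]
orientation: [-180.0, -30.0, 172.4]
ft_force: [0.0, -0.2, 1.2]
finger_gap: 0.0449
grasp T [503.6 108.8  71.7] d [0.4 1.3 1.3] w [0. 0. 0.]
```

```bash
python3 -m inch '[[[0,0,0],[0,0,0],20],[[0,0,0],[0,0,0],5],[[0,0,0],[0,0,0],5],[[0,0,0],[0,0,0],5],[[0,0,0],[0,0,0],5],[[0,0,0],[0,0,0],5]]' 40; python3 -m inch '[[[3,0,6],[0,0,0],5],[[8,-1,15],[0,0,0],5],[[15,-2,26],[0,0,0],5],[[20,-2,40],[0,0,0],5],[[20,-2,65],[0,0,0],5],[[20,-2,90],[0,0,0],5],[[20,-2,90],[0,0,0],5]]'
python3 - <<'E'
from tgt import *
im=cams.read_camera("side")[:,:,::-1]
cv2.imwrite(f"pics/s4.png",cv2.resize(im[100:280,200:420],None,fx=3.3,fy=3.3,interpolation=cv2.INTER_CUBIC))
go("over",[653.4,11,45],-10.5,0,28.5+85)
E
```

```text
clock: 5.8
tool_pos: [0.5034, 0.1076, 0.0706]
orientation: [-180.0, -30.0, 172.4]
ft_force: [-0.1, -0.8, 0.4]
finger_gap: 0.0121
clock: 6.38
tool_pos: [0.5266, 0.1059, 0.1655]
orientation: [179.8, -29.5, 172.5]
ft_force: [0.9, 0.3, -0.3]
finger_gap: 0.0116
over T [653.4  11.  158.5] d [127.7 -94.7  -4.9] w [-0.083 -0.51  -0.05 ]
```

View pics/s4.png

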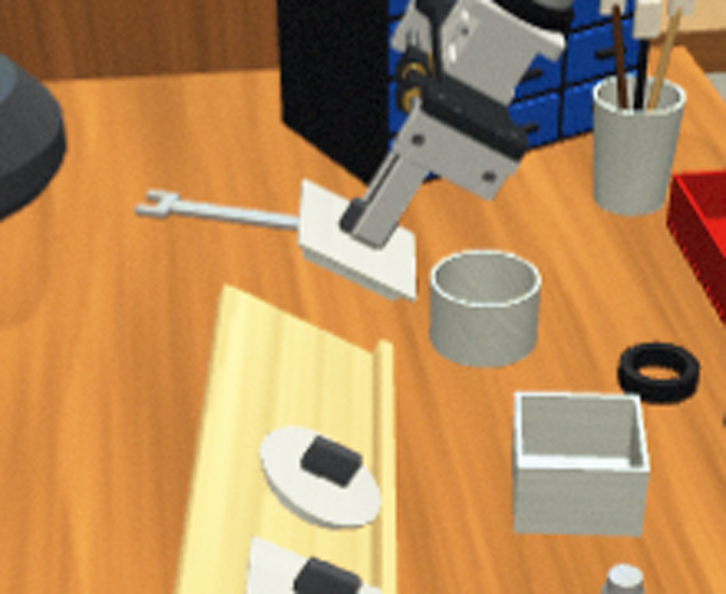

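```bash
python3 -m inch '[[[12,-9,5],[0,0,0],5],[[28,-20,5],[-0.01,-0.07,-0.007],5],[[44,-32,5],[-0.02,-0.14,-0.014],5],[[60,-44,5],[-0.034,-0.21,-0.02],5],[[76,-56,5],[-0.045,-0.28,-0.027],5],[[92,-68,5],[-0.057,-0.35,-0.034],5],[[108,-80,3],[-0.068,-0.42,-0.041],5],[[120,-90,0],[-0.08,-0.49,-0.048],5],[[127,-95,-4],[-0.083,-0.51,-0.05],5],[[127,-95,-4],[-0.083,-0.51,-0.05],5],[[127,-95,-4],[-0.083,-0.51,-0.05],5]]'
python3 - <<'E'
from tgt import *
im=cams.read_camera("side")[:,:,::-1]
cv2.imwrite(f"pics/s5.png",cv2.resize(im[140:320,260:480],None,fx=3.3,fy=3.3,interpolation=cv2.INTER_CUBIC))
go("low",[653.4,11,45],-10.5,0,28.5+18)
E
```

```text
clock: 7.35
tool_pos: [0.6497, 0.0105, 0.1561]
orientation: [-179.9, -0.5, 169.4]
ft_force: [0.2, -0.5, -0.7]
finger_gap: 0.0118
low T [653.4  11.   91.5] d [  3.5  -0.  -64.7] w [-0.    -0.009  0.001]
```

View pics/s5.png

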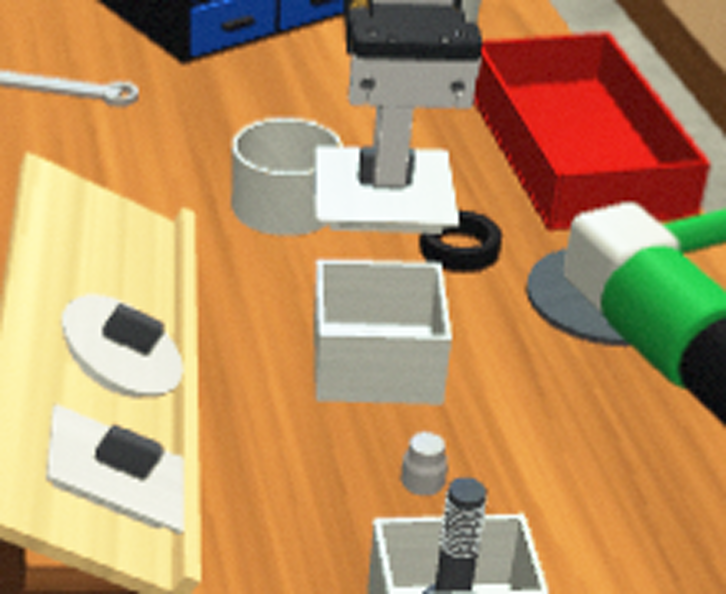

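```bash
cat > chk.py <<'E'
from fit import *
from tgt import *
import sys
def chk(t,k,yaw,h=28.5):
    o=r.get_obs();T=o["tool_pos"]*1000
    cams.read_camera("side");g=models.regions_of("side",t)
    for q in g[:2]: print(q["extent"],q["p"])
    m=g[0]["mask"].astype(np.uint8)
    m=cv2.morphologyEx(m,cv2.MORPH_CLOSE,np.ones((9,9)))>0
    fl=body(ring(k,.043,.043),.01,.014)
    for z in(T[2]-h-2,T[2]-h,T[2]-h+2):
        # lower-half only residual is robust enough by soft_l1
        p,e=fit([("side",sdf(m),fl)],[T[0]/1000,T[1]/1000,np.radians(yaw)],lambda p,L:L@rz(p[2]).T+[p[0],p[1],z/1000])
        print("z",round(z,1),"lid",np.round(p[:2]*1000,1),round(np.degrees(p[2]),1),"tcp",np.round(T,1),round(e,2))
E
python3 -c "
from chk import *
chk('lid_square','s',-10.5)"
```

```text
[353.6, 185.2, 44.2, 28.3] 0.67
z 125.7 lid [649.3  11.6] -11.6 tcp [649.9  11.  156.2] 1.28
z 127.7 lid [648.6   8.7] -11.7 tcp [649.9  11.  156.2] 1.27
z 129.7 lid [647.7   5.6] -11.9 tcp [649.9  11.  156.2] 1.27
```

```bash
python3 -m inch '[[[2,0,-15],[0,-0.009,0],5],[[4,0,-30],[0,-0.009,0],5],[[4.5,0,-45],[0,-0.009,0],5],[[4.5,0,-58],[0,-0.009,0],5],[[4.5,0,-64],[0,-0.009,0],5],[[4.5,0,-64],[0,-0.009,0],5],[[4.5,0,-64],[0,-0.009,0],5]]'
python3 - <<'E'
from chk import *
go("seat",[653.4,11,45],-10.5,0,28.5)
im=cams.read_camera("side")[:,:,::-1]
cv2.imwrite(f"pics/s6.png",cv2.resize(im[170:290,310:450],None,fx=5,fy=5,interpolation=cv2.INTER_CUBIC))
chk('lid_square','s',-10.5)
E
```

```text
clock: 8.08
tool_pos: [0.6549, 0.0107, 0.0926]
orientation: [180.0, 0.1, 169.5]
ft_force: [0.1, -0.4, 0.2]
finger_gap: 0.0119
seat T [653.4  11.   73.5] d [ -1.5   0.3 -19.1] w [0.    0.002 0.001]
[357.7, 208.7, 45.5, 28.1] 0.68
z 62.7 lid [655.9  13.6] -10.1 tcp [655.4  10.7  93.2] 1.06
z 64.7 lid [655.   11.2] -10.5 tcp [655.4  10.7  93.2] 1.05
z 66.7 lid [654.2   8.5] -10.5 tcp [655.4  10.7  93.2] 1.04
```

View pics/s6.png

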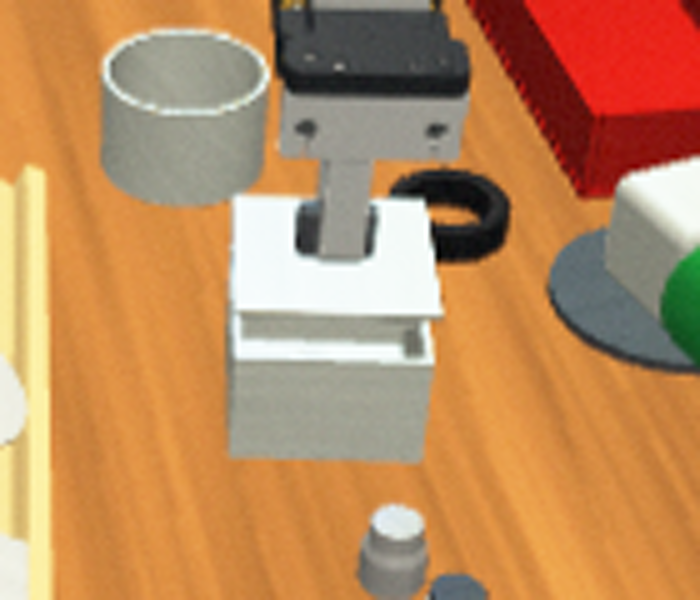

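```bash
python3 -m inch '[[[-1.8,0.2,0],[0,0.002,0],5],[[-1.8,0.2,-4],[0,0.002,0],5],[[-1.8,0.2,-8],[0,0.002,0],5],[[-1.8,0.2,-11],[0,0.002,0],5],[[-1.8,0.2,-13],[0,0.002,0],5],[[-1.8,0.2,-13],[0,0.002,0],5]]'
python3 - <<'E'
from chk import *
go("seat",[653.4,11,45],-10.5,0,28.5)
im=cams.read_camera("side")[:,:,::-1]
cv2.imwrite(f"pics/s7.png",cv2.resize(im[170:290,310:450],None,fx=5,fy=5,interpolation=cv2.INTER_CUBIC))
E
```

```text
clock: 8.73
tool_pos: [0.6525, 0.0108, 0.0789]
orientation: [-180.0, -0.1, 169.4]
ft_force: [0.2, -0.1, -0.8]
finger_gap: 0.0117
seat T [653.4  11.   73.5] d [ 0.9  0.2 -5.4] w [ 0.    -0.001  0.001]
```

View pics/s7.png

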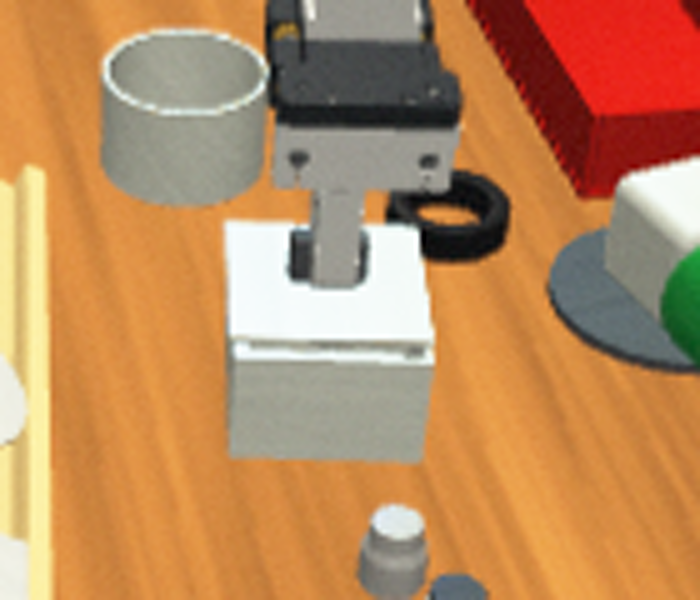

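```bash
python3 -m inch '[[[0.7,0,-2],[0,0,0],5],[[0.7,0,-4],[0,0,0],5],[[0.7,0,-5],[0,0,0],5],[[0.7,0,-6],[0,0,0],5],[[0.7,0,-6],[0,0,0],5]]'; python3 -m inch '[[[0,0,-1],[0,0,0],5],[[0,0,-1],[0,0,0],5]]'
```

```text
clock: 9.2
tool_pos: [0.6536, 0.0108, 0.0734]
orientation: [-180.0, -0.0, 169.4]
ft_force: [0.1, -0.2, -1.1]
finger_gap: 0.012
clock: 9.37
tool_pos: [0.6537, 0.0108, 0.0725]
orientation: [-180.0, 0.0, 169.4]
ft_force: [0.2, -0.5, -0.7]
finger_gap: 0.0115
```

```bash
python3 -m inch '[[[0,0,-1],[0,0,0],5],[[0,0,-2],[0,0,0],5],[[0,0,-2],[0,0,0],5]]';python3 -m inch '[[[0,0,-1],[0,0,0],5],[[0,0,-2],[0,0,0],5],[[0,0,-2],[0,0,0],5]]'
python3 - <<'E'
from chk import *
im=cams.read_camera("side")[:,:,::-1]
cv2.imwrite(f"pics/s8.png",cv2.resize(im[170:290,310:450],None,fx=5,fy=5,interpolation=cv2.INTER_CUBIC))
E
```

```text
clock: 9.62
tool_pos: [0.6539, 0.0108, 0.0709]
orientation: [-180.0, 0.0, 169.4]
ft_force: [-0.6, 0.2, 1.6]
finger_gap: 0.0118
clock: 9.87
tool_pos: [0.6539, 0.0107, 0.0709]
orientation: [-180.0, 0.1, 169.4]
ft_force: [-4.1, 0.4, 13.5]
finger_gap: 0.0116
```

View pics/s8.png

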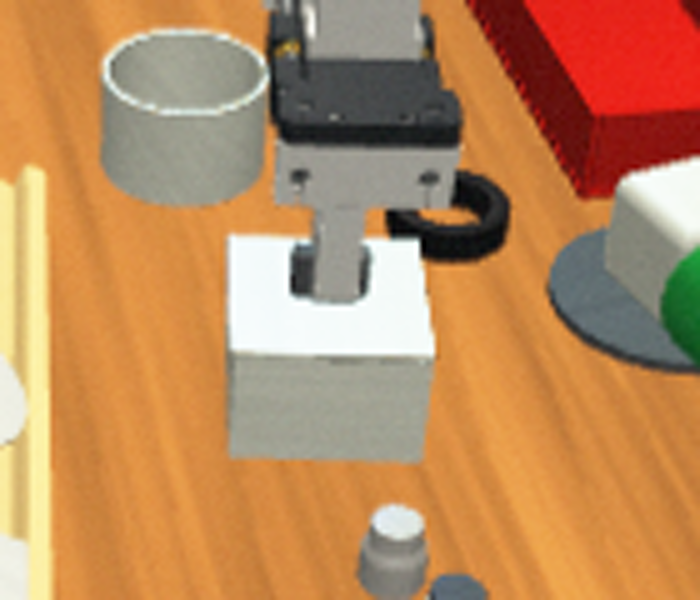

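```bash
python3 -m inch '[[[0,0,-1],[0,0,0],5],[[0,0,-1],[0,0,0],5]]'; python3 -m inch '[[[0,0,3.5],[0,0,0],5],[[0,0,3.5],[0,0,0],20],[[0,0,3.5],[0,0,0],40],[[0,0,3.5],[0,0,0],40],[[0,0,3.5],[0,0,0],40]]'; python3 -m inch '[[[0,0,15],[0,0,0],45],[[0,0,40],[0,0,0],45],[[0,0,75],[0,0,0],45],[[0,0,110],[0,0,0],45],[[0,0,110],[0,0,0],45]]'
python3 - <<'E'
from chk import *
im=cams.read_camera("side")[:,:,::-1]
cv2.imwrite(f"pics/s9.png",cv2.resize(im[170:330,240:450],None,fx=3.5,fy=3.5,interpolation=cv2.INTER_CUBIC))
go("pre",[472.8,-19.4,47],-7.6,30,105)
E
```

```text
clock: 10.08
tool_pos: [0.654, 0.0108, 0.0709]
orientation: [180.0, 0.1, 169.4]
ft_force: [-5.2, -0.1, 19.6]
finger_gap: 0.0118
clock: 10.5
tool_pos: [0.6535, 0.0108, 0.0706]
orientation: [-180.0, -0.0, 169.4]
ft_force: [0.1, 0.9, -0.4]
finger_gap: 0.0349
clock: 10.92
tool_pos: [0.6582, 0.0107, 0.188]
orientation: [179.9, 0.7, 169.4]
ft_force: [1.5, 0.6, 0.4]
finger_gap: 0.0449
pre T [524.8 -26.3 137.9] d [-131.8  -37.1  -47.1] w [0.083 0.525 0.051]
```

View pics/s9.png

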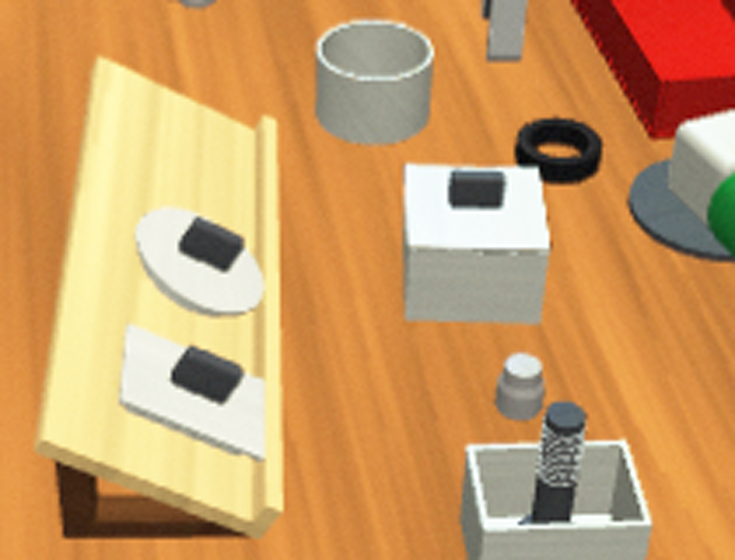

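```bash
python3 -m inch '[[[-15,-4,0],[0.01,0.065,0.006],45],[[-32,-9,0],[0.02,0.13,0.012],45],[[-50,-14,0],[0.03,0.195,0.018],45],[[-68,-19,0],[0.041,0.26,0.025],45],[[-86,-24,0],[0.05,0.325,0.031],45],[[-104,-29,-5],[0.061,0.39,0.037],45],[[-118,-33,-20],[0.072,0.455,0.044],45],[[-130,-37,-35],[0.083,0.525,0.051],45],[[-133,-37,-46],[0.083,0.525,0.051],45],[[-133,-37,-46],[0.083,0.525,0.051],45],[[-133,-37,-46],[0.083,0.525,0.051],45]]'
python3 - <<'E'
from tgt import *
go("half",[472.8,-19.4,47],-7.6,30,46)
E
```

```text
clock: 11.88
tool_pos: [0.5198, -0.0261, 0.1339]
orientation: [-179.9, -30.6, 172.4]
ft_force: [0.6, -0.2, 0.2]
finger_gap: 0.0454
half T [495.6 -22.4  86.8] d [-24.2   3.6 -47.1] w [-0.    -0.011 -0.001]
```

```bash
python3 -m inch '[[[-8,1,-15],[0,-0.01,0],45],[[-16,2,-31],[0,-0.01,0],45],[[-23,3,-46],[0,-0.01,0],45],[[-23,3.5,-46],[0,-0.01,0],45],[[-23,3.5,-46],[0,-0.01,0],45]]'
python3 - <<'E'
from tgt import *
go("grasp",[472.8,-19.4,47],-7.6,30,28.5)
im=cams.read_camera("side")[:,:,::-1]
cv2.imwrite(f"pics/s10.png",cv2.resize(im[170:310,230:400],None,fx=4,fy=4,interpolation=cv2.INTER_CUBIC))
E
```

```text
clock: 12.3
tool_pos: [0.498, -0.0223, 0.0898]
orientation: [180.0, -29.8, 172.5]
ft_force: [-0.2, 0.5, -0.1]
finger_gap: 0.0452
grasp T [486.9 -21.3  71.7] d [-11.    1.  -18.1] w [-0.     0.003 -0.002]
```

View pics/s10.png

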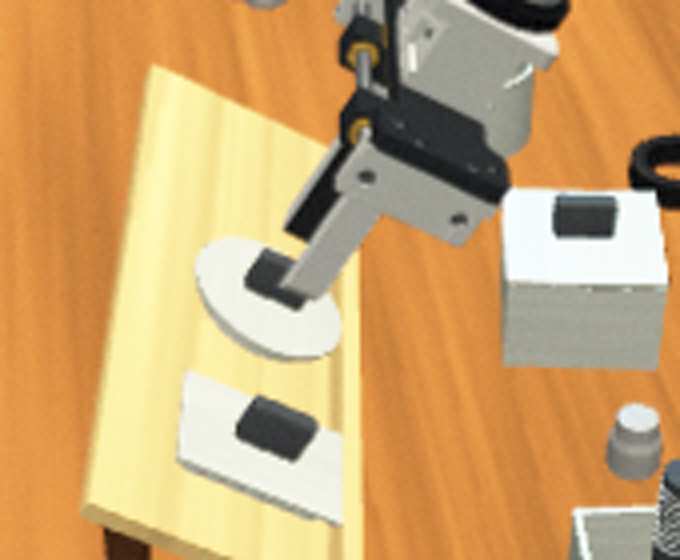

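```bash
python3 -m inch '[[[-4,0.3,-6],[0,0,0],45],[[-8,0.7,-12],[0,0,0],45],[[-11,1,-17],[0,0,0],45],[[-11,1,-17],[0,0,0],45]]'; python3 -m inch '[[[0,0,0],[0,0,0],20],[[0,0,0],[0,0,0],5],[[0,0,0],[0,0,0],5],[[0,0,0],[0,0,0],5],[[0,0,0],[0,0,0],5],[[0,0,0],[0,0,0],5]]' 40
```

```text
clock: 12.68
tool_pos: [0.4854, -0.0217, 0.0715]
orientation: [180.0, -30.0, 172.5]
ft_force: [0.2, 0.1, -0.6]
finger_gap: 0.0452
clock: 13.18
tool_pos: [0.487, -0.0218, 0.0723]
orientation: [180.0, -29.8, 172.5]
ft_force: [-0.1, -0.0, 1.4]
finger_gap: 0.012
```

```bash
python3 -m inch '[[[3,0,6],[0,0,0],5],[[8,-1,15],[0,0,0],5],[[15,-2,26],[0,0,0],5],[[20,-2,45],[0,0,0],5],[[20,2,70],[0,0,0],5],[[20,2,95],[0,0,0],5],[[20,2,95],[0,0,0],5]]'
python3 - <<'E'
from tgt import *
im=cams.read_camera("side")[:,:,::-1]
cv2.imwrite(f"pics/s11.png",cv2.resize(im[130:310,220:420],None,fx=3.3,fy=3.3,interpolation=cv2.INTER_CUBIC))
go("over",[629.5,213.2,45],0,0,28.5+70)
E
```

```text
clock: 13.77
tool_pos: [0.5095, -0.0196, 0.1714]
orientation: [179.9, -29.4, 172.5]
ft_force: [0.8, 0.0, 0.7]
finger_gap: 0.0119
over T [629.5 213.2 143.5] d [120.9 232.9 -25.9] w [-0.035 -0.515  0.128]
```

View pics/s11.png

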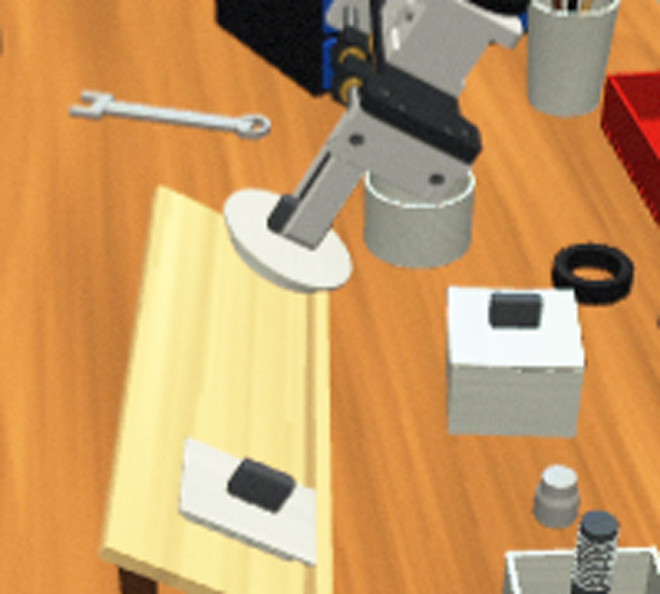

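```bash
python3 -m inch '[[[8,20,0],[-0.003,-0.06,0.014],5],[[20,45,0],[-0.008,-0.12,0.03],5],[[35,72,0],[-0.012,-0.18,0.045],5],[[50,100,0],[-0.016,-0.24,0.06],5],[[65,128,0],[-0.02,-0.3,0.075],5],[[80,156,0],[-0.024,-0.36,0.09],5],[[94,184,0],[-0.028,-0.42,0.104],5],[[108,212,-4],[-0.032,-0.48,0.118],5],[[117,228,-14],[-0.035,-0.515,0.128],5],[[120,232,-24],[-0.035,-0.515,0.128],5],[[120,232,-24],[-0.035,-0.515,0.128],5],[[120,232,-24],[-0.035,-0.515,0.128],5]]'
python3 - <<'E'
from chk import *
o=r.get_obs();print(o["tool_pos"])
go("low",[629.5,213.2,45],0,0,28.5+18)
chk("lid_round","r",0)
im=cams.read_camera("side")[:,:,::-1]
cv2.imwrite(f"pics/s12.png",cv2.resize(im[100:240,280:440],None,fx=4.2,fy=4.2,interpolation=cv2.INTER_CUBIC))
E
```

```text
clock: 14.82
tool_pos: [0.6259, 0.2099, 0.1415]
orientation: [-179.8, -0.5, 179.9]
ft_force: [-0.1, -0.4, -1.0]
finger_gap: 0.0116
[0.62593575 0.20988426 0.14150975]
low T [629.5 213.2  91.5] d [  3.6   3.3 -50. ] w [ 0.003 -0.009  0.002]
[327.0, 147.3, 37.3, 25.2] 0.68
[365.4, 336.3, 30.4, 66.6] 0.31
z 111.0 lid [625.8 210.2] 0.2 tcp [625.9 209.9 141.5] 1.1
z 113.0 lid [625.  206.6] -1.1 tcp [625.9 209.9 141.5] 1.1
z 115.0 lid [624.2 202.9] -1.6 tcp [625.9 209.9 141.5] 1.11
```

View pics/s12.png

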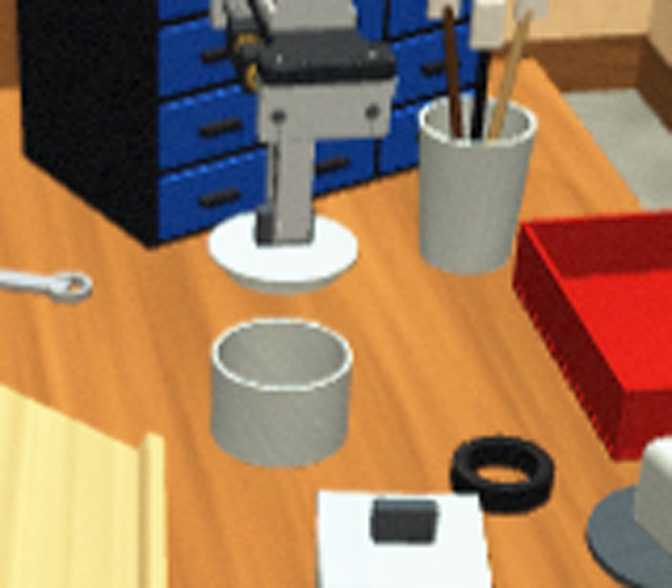

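```bash
python3 -m inch '[[[2,2,-12],[0,-0.008,0],5],[[4,3,-25],[0,-0.008,0],5],[[4.5,3.5,-38],[0,-0.008,0],5],[[4.5,3.5,-47],[0,-0.008,0],5],[[4.5,3.5,-49],[0,-0.008,0],5],[[4.5,3.5,-49],[0,-0.008,0],5],[[4.5,3.5,-49],[0,-0.008,0],5]]'
python3 - <<'E'
from chk import *
go("seat",[629.5,213.2,45],0,0,28.5)
chk("lid_round","r",0)
im=cams.read_camera("side")[:,:,::-1]
cv2.imwrite(f"pics/s13.png",cv2.resize(im[130:230,290:410],None,fx=5.5,fy=5.5,interpolation=cv2.INTER_CUBIC))
E
```

```text
clock: 15.55
tool_pos: [0.6314, 0.2156, 0.0941]
orientation: [-180.0, 0.1, 179.9]
ft_force: [-0.3, 0.7, -0.5]
finger_gap: 0.012
seat T [629.5 213.2  73.5] d [ -1.9  -2.4 -20.6] w [0.001 0.003 0.001]
[331.9, 169.5, 34.0, 18.0] 0.87
z 63.6 lid [631.  215.4] 0.5 tcp [631.4 215.6  94.1] 0.72
z 65.6 lid [630.1 212. ] -1.8 tcp [631.4 215.6  94.1] 0.74
z 67.6 lid [629.4 208.5] -1.1 tcp [631.4 215.6  94.1] 0.76
```

View pics/s13.png

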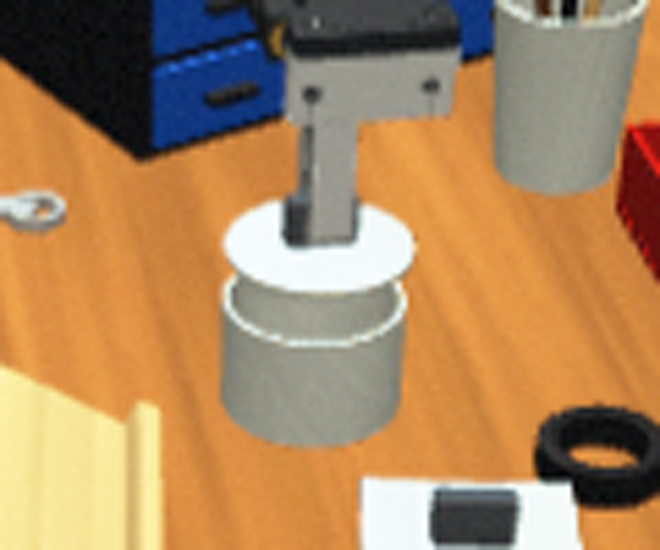

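```bash
python3 -m inch '[[[-1.8,-1.5,0],[0,0.002,0],5],[[-1.8,-1.5,-4],[0,0.002,0],5],[[-1.8,-1.5,-8],[0,0.002,0],5],[[-1.8,-1.5,-11],[0,0.002,0],5],[[-1.8,-1.5,-13],[0,0.002,0],5],[[-1.8,-1.5,-13],[0,0.002,0],5]]'
python3 - <<'E'
from chk import *
im=cams.read_camera("side")[:,:,::-1]
cv2.imwrite(f"pics/s14.png",cv2.resize(im[130:230,290:410],None,fx=5.5,fy=5.5,interpolation=cv2.INTER_CUBIC))
E
```

```text
clock: 16.2
tool_pos: [0.629, 0.2141, 0.0804]
orientation: [-180.0, -0.0, 180.0]
ft_force: [0.8, -0.1, -0.5]
finger_gap: 0.0117
```

View pics/s14.png

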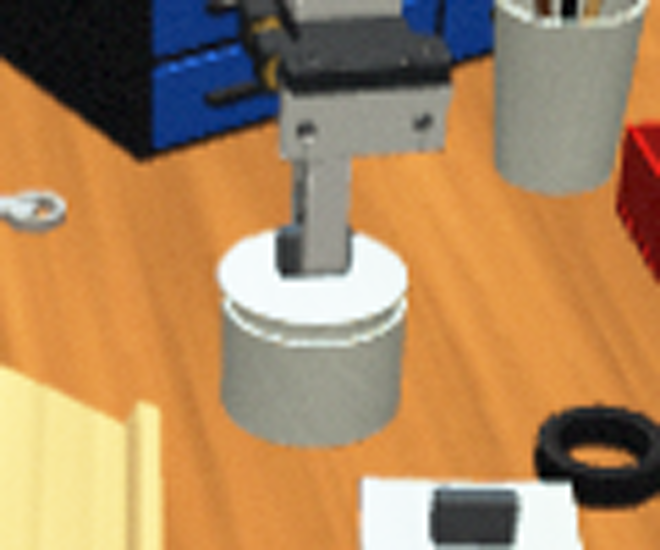

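Lid centre x≈313 against the tin's ≈314, so it is centred. Continue down.

```bash
python3 -m inch '[[[0.5,-0.5,-2],[0,0,0],5],[[0.5,-0.5,-4],[0,0,0],5],[[0.5,-0.5,-6],[0,0,0],5],[[0.5,-0.5,-6],[0,0,0],5],[[0.5,-0.5,-6],[0,0,0],5]]'; python3 -m inch '[[[0,0,-1],[0,0,0],5],[[0,0,-2],[0,0,0],5],[[0,0,-2],[0,0,0],5]]'
```

```text
clock: 16.67
tool_pos: [0.6298, 0.2138, 0.075]
orientation: [-180.0, 0.0, 180.0]
ft_force: [-0.6, -0.4, 0.6]
finger_gap: 0.0115
clock: 16.92
tool_pos: [0.6299, 0.2137, 0.073]
orientation: [-180.0, 0.0, 180.0]
ft_force: [-0.1, 0.9, -0.8]
finger_gap: 0.0119
```

```bash
python3 -m inch '[[[0,0,-1],[0,0,0],5],[[0,0,-2],[0,0,0],5],[[0,0,-2],[0,0,0],5]]'; python3 -m inch '[[[0,0,-1],[0,0,0],5],[[0,0,-1.5],[0,0,0],5],[[0,0,-1.5],[0,0,0],5]]'
python3 - <<'E'
from chk import *
im=cams.read_camera("side")[:,:,::-1]
cv2.imwrite(f"pics/s15.png",cv2.resize(im[130:230,290:410],None,fx=5.5,fy=5.5,interpolation=cv2.INTER_CUBIC))
E
```

```text
clock: 17.17
tool_pos: [0.63, 0.2138, 0.0728]
orientation: [-180.0, 0.0, 180.0]
ft_force: [-3.4, -1.0, 7.9]
finger_gap: 0.0116
clock: 17.42
tool_pos: [0.63, 0.2138, 0.0728]
orientation: [-180.0, 0.1, 179.9]
ft_force: [-4.9, -1.4, 17.8]
finger_gap: 0.012
```

View pics/s15.png

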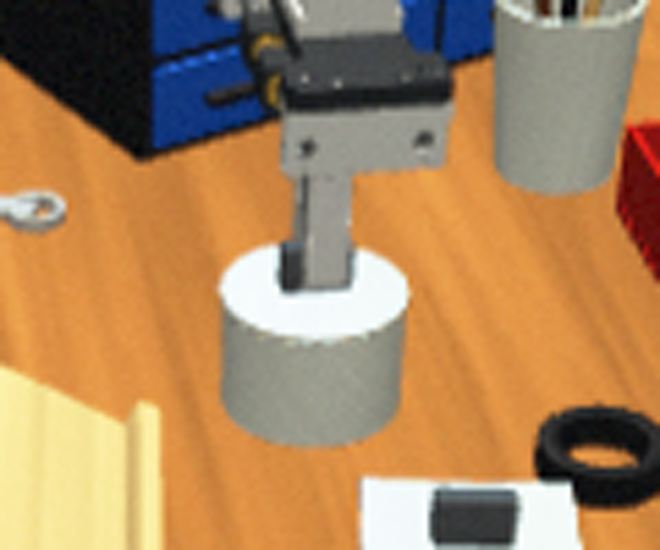

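Seated flat. Relax, release, retreat.

```bash
python3 -m inch '[[[0,0,3],[0,0,0],5],[[0,0,3],[0,0,0],20],[[0,0,3],[0,0,0],40],[[0,0,3],[0,0,0],40],[[0,0,3],[0,0,0],40]]'; python3 -m inch '[[[0,0,15],[0,0,0],45],[[0,0,40],[0,0,0],45],[[0,0,75],[0,0,0],45],[[0,0,110],[0,0,0],45],[[-35,0,125],[0,0,0],45],[[-70,20,130],[0,0,0],45],[[-105,40,130],[0,0,0],45],[[-140,65,130],[0,0,0],45],[[-165,90,130],[0,0,0],45],[[-190,115,130],[0,0,0],45],[[-190,115,130],[0,0,0],45],[[-190,115,130],[0,0,0],45]]'
python3 - <<'E'
from chk import *
for n in("side","top"):
    im=cams.read_camera(n)[:,:,::-1]
    cr=im[170:350,230:440] if n=="side" else im[180:320,190:410]
    cv2.imwrite(f"pics/{n}16.png",cv2.resize(cr,None,fx=3.3,fy=3.3,interpolation=cv2.INTER_CUBIC))
E
```

```text
clock: 17.88
tool_pos: [0.6298, 0.2137, 0.0722]
orientation: [-180.0, 0.0, 180.0]
ft_force: [0.6, 0.8, 0.2]
finger_gap: 0.0351
clock: 18.88
tool_pos: [0.4381, 0.3308, 0.2026]
orientation: [180.0, -0.0, -179.7]
ft_force: [-0.3, -0.5, -0.3]
finger_gap: 0.045
```

View pics/side16.png

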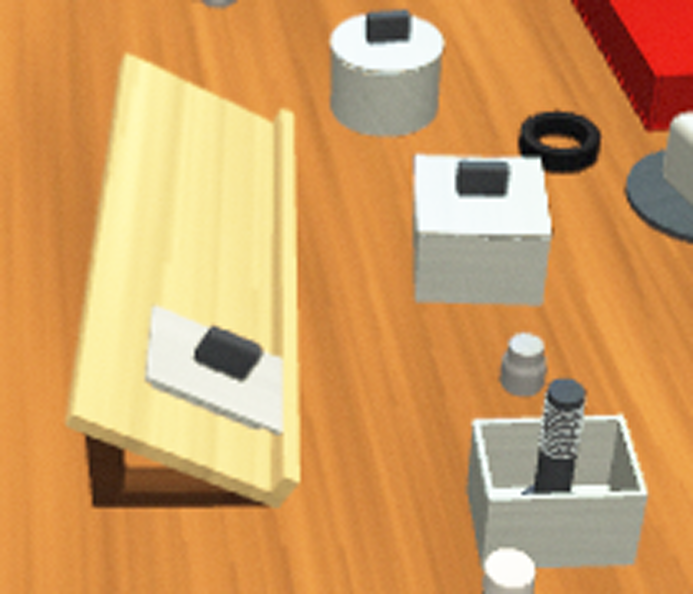

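View pics/top16.png

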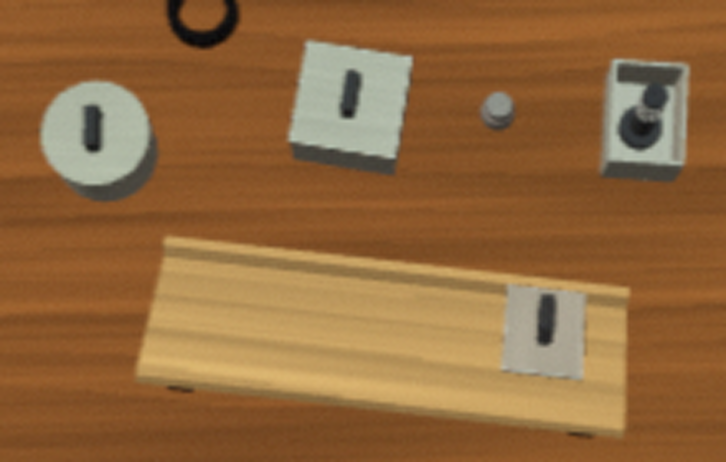

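Both lids sit flat, the tins are unmoved, and the bolt, oblong lid and bystanders are where they were.

```bash
python3 -c "
from cell import job
print(job.hand_in())"
```

```text
the job is handed in; nothing more can be done
None
```

The job is handed in: the square and round lids are on their own tins, and the oblong tin is left open with its bolt standing. I gripped each lid by its bar on the slope, turned it level, and lowered it until the flange met the rim. I then pressed with about 18–20 N, let go and drew back.

**Last checks:** In the final side and top pictures both lids lie flat and centred. The tins, socket and tape show at the same pixels as at the start, and so do the bolt and the oblong lid on the rack. The screwdriver and wrench were outside those crops, as was all but the cap of the glue bottle; the arm never went near the screwdriver or glue. The clock stood at about 19 s, and the highest force I read was about 20 N.

**What disagreed:** The square lid met its rim about 1.3 mm lower than I had worked out, and the fitted lid positions were off from the tool by up to about 3 mm. I corrected the sideways offsets by picture before pressing. The nut and bearing can no longer be seen under the lids, so I could not check them again.

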